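# Lock down the elbow-lever soap dispenser

### The job

The soap dispenser has to be locked shut. First stand the cotton-bud jar, which is in the lever's way, upright on the round cork coaster; then, pressing on the lever's cup, swing the lever round to the dispenser's front (the side with the tongue on its foot) and feel to and fro there until the key drops in, swing it back clockwise (seen from above) to its stop while it is down, and leave it locked down. Do not let the jar bump the dispenser or its lever, keep the jar upright, and leave the other things on the shelf where they are.

Things in the scene. Friction and masses are not known exactly. Their poses are not given: they have to be found in the camera images.
- dispenser: Fixed soap dispenser, origin on the shelf under its vertical axis, own -x its front (towards the robot within 0.6 rad), z up. Steel foot 90 x 90 x 8 mm, with a 26 mm wide tongue reaching 57 mm out at the front; glass body 80 mm diameter, steel cap 76 mm diameter, top at z = 107 mm. A 24 mm stem carries the lever's hub (48 mm diameter, z 131 to 143 mm) and a radial arm 20 mm wide ending in a cup.
- cap (a point): Centre of the cap's top. Hidden in the cap is a key ring with one notch; the lever's key lies right under its arm. The notch is somewhere within 0.3 rad either side of the front, elsewhere every time, about 0.1 rad of play either way. Off the notch the lever goes down only 6 mm and stops hard on the ring (and can be swung along it); over the notch it goes down 21 mm.
- cup (a point): Centre of the cup's inner floor at the end of the lever, 85 mm from the dispenser's axis. The cup is open at the top: inside diameter 44 mm, outside 52 mm, floor 5 mm thick, rim 9 mm above the floor. With the lever up the floor is 136 mm above the shelf. Closed fingertips fit in the cup and can press the floor and push its wall sideways to swing the lever.
- lever_turn (a joint): Angle of the lever about the dispenser's axis (rad): 0 when the arm points to the dispenser's front (own -x), positive counter-clockwise seen from above. Starts between -1.75 and -1.15; range -2.0 to 0.6. When the lever is down a stop ends its clockwise swing at -1.15. Light friction (about 1 N at the cup); it stays where it is left.
- lever_press (a joint): How far the lever is pressed down (m), 0 up to 0.021 fully down. A spring lifts it: about 2 N at the start of travel, 3 N at 6 mm, 6 N fully down. Once down in the notch it turns only clockwise, sliding under the ring; let go more than 0.45 rad clockwise of the notch, it stays locked down at 0.017.
- jar: Loose clear cotton-bud jar, about 0.25 kg, 162 mm tall, standing in front of the dispenser in the lever's way. Origin under its centre. Body 66 mm diameter up to 120 mm, tapering to a wooden lid: a plain cylinder 44 mm diameter from z = 128 to 162 mm, firmly fixed to the jar, by which the jar can be lifted.
- coaster: Round cork coaster fixed to the shelf, 110 mm diameter, 4 mm thick. Origin under its centre.
- deodorant: Loose deodorant stick standing near the dispenser, 44 mm diameter, 97 mm tall. Origin under its centre. Bystander.
- pill_box: Green plastic weekly pill box, 50 (own x) x 150 (own y) x 27 mm. Origin under its centre. Bystander.
- pin_dish: White ceramic dish with bobby pins, 100 mm diameter, 26 mm tall. Origin under its centre. Bystander.
- mug: White ceramic mug, 74 mm diameter, 90 mm tall, handle towards its own +y reaching about 70 mm from the axis. Origin under its centre. Bystander.
- clipper: Steel nail clipper, 78 (own x) x 13 x 15 mm, lying near the robot. Origin under its centre. Bystander.
- hairbrush: Round hairbrush lying along its own y, 200 mm long, 44 mm thick, behind the dispenser. Origin underneath, near its middle. Bystander.
- perfume: Loose glass perfume bottle behind the dispenser, 30 (own x) x 50 x 85 mm tall. Origin under its centre. Bystander.

How it is judged:
By the outcome, as a careful person would: the job done as asked, in the order asked, and still so for the second after the job is handed in, with the robot touching nothing.
It also fails if it takes over 64 s, if anything falls off the work surface, if the arm or the gripper's body presses on something with over 40 N, if the wrist force passes 120 N, or if a joint passes its speed limit or range.

### The arm

A 6-joint arm with a two-finger parallel gripper is mounted at the origin on the work surface. World frame = base frame: x ahead of the robot, y to its left, z up, the work surface at z = 0. Lengths are in m, angles in rad, forces in N, time in s.
With the tool pointing down it reaches from about 0.375 to 0.975 m from the base axis. Payload 3.8 kg.
Tool frame: the origin (TCP) lies midway between the tips of the shut fingers; the grasp point (between the pads) lies 19 mm behind it; z points along the fingers, y is the line along which they close (so a half turn about z gives the same grasp; the last joint's range is limited). The gripper opens to 85 mm and grips with 20 to 120 N. Pads are 22 mm wide; open, the fingers measure 114 mm over their backs; the gripper's body (76 mm by 85 mm) begins 54 mm behind the grasp point. The pads swing forward as they close: fully open they stand 13 mm farther back than shut.
Start: joints at [1.2, 0.264, 1.604, -0, 1.274, -0.037], TCP at [0.221, 0.638, 0.203] pointing down, gripper open.
Joint ranges: [-2.63, 2.63], [-0.94, 2.18], [0.31, 2.57], [-1.31, 4.45], [0, 2.66], [-2.55, 2.55]. Speed limits (rad/s): [2.57, 2.57, 3.14, 3.14, 3.14, 3.14].

### API

Orientations are given as a rotation vector (axis times angle).
In Python, from workcell import bot, cams gives the robot as it stands.
- The arm moves only by the tool play_rows, never from a script. Its argument "rows" is a list of rows, each a list of 2 entries, a list of its own where there are three numbers: the shift along the tool's x, y, z scaled (see below), then the turn, a rotation vector about the tool's x, y, z scaled (see below). A call has 1 to 20 rows; each row is the pose to reach, as a shift and turn from the pose commanded when the call began, along the tool's axes at that moment; what a row does not reach only later rows make up. The controller multiplies each number of a shift by 250 mm and each number of a turn by 45 degrees. A row lasts 1/12 s, in which the tool goes at most 41.7 mm and 7.16 degrees, less where a joint would pass 70% of its speed; a pose out of reach is approached as far as the arm can. A call with a number of a shift or a turn outside -1 to 1 is refused whole. A call with a gripper value outside its range is refused whole. "claw" is the opening, from -1 (shut) to 1 (fully open), set as the call begins (left out, the last holds). The fingers move at their own pace and stop on an object; "newtons" is the grip in N (left out, the last holds). Time passes only in rows, so rows that repeat a pose let the fingers close. It gives the time, the measured TCP pose, the force, the opening and the grip force at its end, in the units of the state.
- bot.read_state(): the state, without advancing time (a new reading comes with each control period).
- cams.read_camera(name): name is "scene" or "top"; returns a dict with "image" (384x512x3 uint8, red, green, blue), "K" (3x3 intrinsics, pixels), "T" (4x4, takes a point from camera to world coordinates). Camera axes: x right, y down, z forward; pixel columns grow to the right and rows downward; lengths in m; the calibration is good to about 2 mm. A picture is of the moment at which its call begins. There is no depth.
- bot.finish_job(): hands the job in; it is judged then, once.
The state is a dict: "time": time; "q": joint angles; "joint_vel": joint speeds; "joint_torque": joint torques, N m; "tool_pos": TCP position; "tcp_rot": TCP orientation; "wrist_force": force on the tool from outside, world axes, zero at the start; "torque": the same for the moment, N m; "width": opening from 0.0 (shut) to 1.0 (fully open); "grip_force": force on a finger pad.
Only numpy, scipy, OpenCV 4.12 (cv2) and the standard library are available. Lean on these libraries where they do the work, as an engineer would, in place of code of your own. Each camera call takes 0.05 s, during which the arm holds its last target. There are 200 camera calls.

## Working session

There is one attempt and no reset: what is moved stays moved. The work goes in short steps, Python scripts to look and compute and a tool call to move; the robot and the scene stay as the last step left them, time stands still between calls to the robot, and variables do not carry over. Pictures are saved under pics/ and viewed, at most 12 in all, crops included, and the job is handed in when it is done.

Besides the shell and the picture viewer there is one more tool, called after "Call:" as name([rows], argument=value, ...), one row to a line, values as JSON. play_rows: Moves the arm, as the interface text tells. Its arguments: {"type":"object","properties":{"rows":{"type":"array","items":{"type":"array"}},"claw":{"type":"number"},"newtons":{"type":"number"}},"required":["rows"]}

```bash
mkdir -p pics
python3 - <<'E'
from workcell import bot,cams
import cv2,numpy as np
s=bot.read_state();print(s)
for n in("scene","top"):
    c=cams.read_camera(n);cv2.imwrite(f"pics/{n}0.png",cv2.resize(c["image"][:,:,::-1],(800,600),interpolation=cv2.INTER_CUBIC));np.savez(f"{n}0.npz",**c);print(n,c["K"].round(1).tolist(),c["T"].round(3).tolist())
E
```

```text
{'time': 0.0, 'q': array([ 1.20012826e+00,  2.64782134e-01,  1.60537602e+00, -8.53686959e-06,
        1.27371157e+00, -3.68897142e-02]), 'joint_vel': array([-0.00025419,  0.00112655, -0.00095761,  0.00107382,  0.00060675,
       -0.00064443]), 'joint_torque': array([ 4.47695429e-04, -5.15125501e+01, -3.67317367e+01, -3.32415209e-05,
        1.29779390e-02,  3.18050081e-05]), 'tool_pos': array([0.22084795, 0.63700103, 0.20164149]), 'tcp_rot': array([-0.52178798, -3.09749648,  0.0035049 ]), 'wrist_force': array([ 0.30971428, -0.1110777 , -0.41276756]), 'torque': array([ 0.00361644, -0.02792407,  0.00749894]), 'grip_force': 0.0, 'width': 0.9981155699496415}
scene [[438.4, 0.0, 256.5], [0.0, 438.4, 194.9], [0.0, 0.0, 1.0]] [[0.304, 0.546, -0.781, 1.429], [0.953, -0.162, 0.258, -0.262], [0.014, -0.822, -0.569, 0.719], [0.0, 0.0, 0.0, 1.0]]
top [[446.7, 0.0, 249.4], [0.0, 446.7, 190.4], [0.0, 0.0, 1.0]] [[0.028, -0.991, 0.134, 0.443], [-1.0, -0.03, -0.006, -0.006], [0.01, -0.134, -0.991, 1.076], [0.0, 0.0, 0.0, 1.0]]
```

View pics/top0.png

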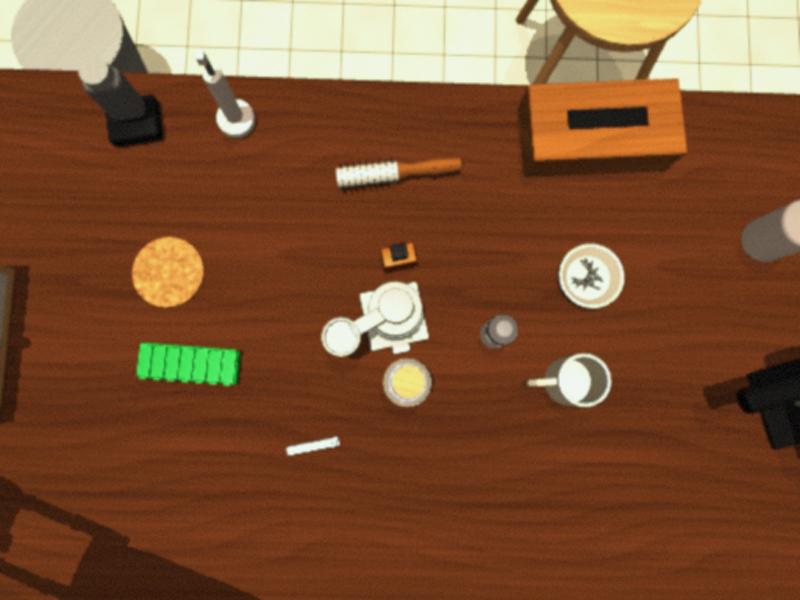

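View pics/scene0.png

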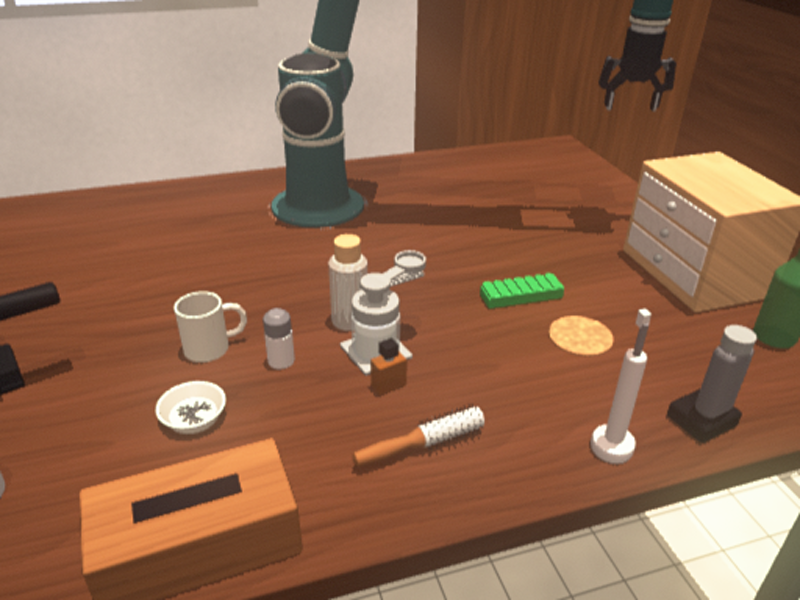

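The top view shows the jar lid at about (408,380) in the enlarged picture, the dispenser hub at (396,300), the tongue at (400,348), the cup at (341,337), the coaster at (168,272) and the deodorant at (500,330). The scene view shows the same layout, with the lid at (347,243) and the cup at (410,260).

```bash
cat > h.py <<'E'
import numpy as np,cv2
def ray(c,u,v):
    d=c["T"][:3,:3]@np.linalg.solve(c["K"],[u,v,1.]);return c["T"][:3,3],d
def plane(c,u,v,z):
    o,d=ray(c,u,v);return o+d*(z-o[2])/d[2]
def tri(c1,p1,c2,p2):
    A=np.zeros((3,3));b=np.zeros(3)
    for c,p in((c1,p1),(c2,p2)):
        o,d=ray(c,*p);d=d/np.linalg.norm(d);M=np.eye(3)-np.outer(d,d);A+=M;b+=M@o
    return np.linalg.solve(A,b)
def proj(c,P):
    p=c["K"]@(np.linalg.inv(c["T"])@np.r_[P,1])[:3];return p[:2]/p[2]
def blob(img,lo,hi,roi):
    x0,y0,x1,y1=roi;h=cv2.cvtColor(img,cv2.COLOR_RGB2HSV)
    m=np.zeros(h.shape[:2],np.uint8);m[y0:y1,x0:x1]=cv2.inRange(h,lo,hi)[y0:y1,x0:x1]
    cs=cv2.findContours(m,cv2.RETR_EXTERNAL,cv2.CHAIN_APPROX_NONE)[0];k=max(cs,key=cv2.contourArea)
    return cv2.fitEllipse(k),k
E
cat > m.py <<'E'
from h import *
t=dict(np.load("top0.npz"));s=dict(np.load("scene0.npz"))
e,_=blob(t["image"],(15,80,120),(35,255,255),(240,220,285,265));print("lid top",e);L=plane(t,*e[0],.162);print(L, "proj scene*1.5625",proj(s,L)*1.5625)
e,_=blob(t["image"],(8,140,140),(25,255,255),(75,140,140,205));print("coaster",e,plane(t,*e[0],.004))
im=t["image"][165:240,195:285]
big=cv2.resize(im[:,:,::-1],None,fx=8,fy=8,interpolation=cv2.INTER_CUBIC);cv2.imwrite("pics/crop.png",big)
g=cv2.cvtColor(big,cv2.COLOR_BGR2GRAY)
for r in((60,110),):
    h=cv2.HoughCircles(g,cv2.HOUGH_GRADIENT_ALT,1.5,40,param1=120,param2=.6,minRadius=50,maxRadius=140)
    if h is not None: print(h[0].round(0))
E
python3 m.py
```

```text
lid top ((260.8821105957031, 244.04824829101562), (19.838132858276367, 20.298015594482422), 38.9738655090332)
[ 0.45674826 -0.0382635   0.162     ] proj scene*1.5625 [346.34210213 238.76708966]
coaster ((106.73835754394531, 173.52734375), (44.26482391357422, 46.49999237060547), 51.995365142822266) [0.61829808 0.334245   0.004     ]
```

View pics/crop.png

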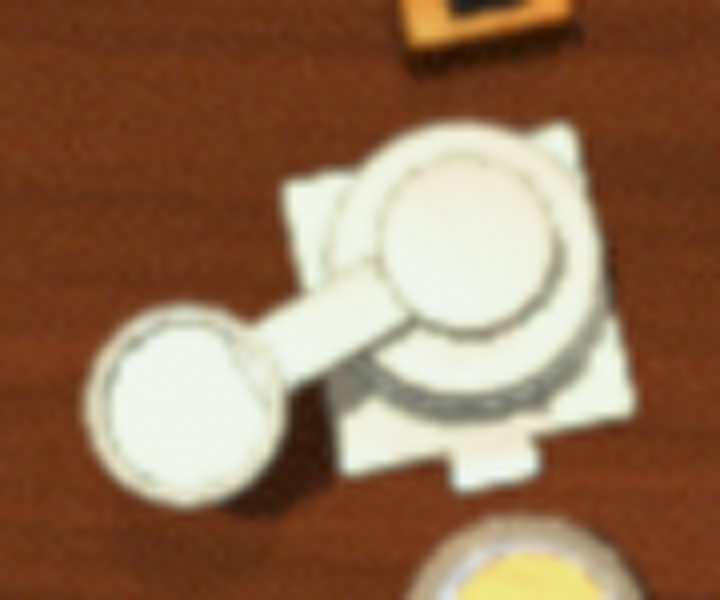

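The crop shows the cup rim centred at (186,405), the hub at (467,243), foot corners at (283,185), (572,122), (635,410), (342,475) and the tongue end at (498,482).

```bash
cat > m2.py <<'E'
from h import *
t=dict(np.load("top0.npz"));s=dict(np.load("scene0.npz"))
f=lambda x,y,z:plane(t,195+(x+.5)/8-.5,165+(y+.5)/8-.5,z)
hub=f(467,243,.143);cup=f(186,405,.145)
c=[f(x,y,.008) for x,y in((283,185),(572,122),(635,410),(342,475))];cen=np.mean(c,0)
ton=f(498,482,.008)
print("hub",hub,"cup",cup,"r",np.linalg.norm((cup-hub)[:2]),"foot c",cen,"sides",[round(np.linalg.norm(c[i]-c[i-1]),4) for i in range(4)],"tongue",ton,np.linalg.norm((ton-cen)[:2]))
e=c[1]-c[0]; e2=c[1]-c[2]
print("yaw from edges",np.arctan2(e2[1],e2[0]),np.arctan2(e[1],e[0])+np.pi/2,"tongue",np.arctan2(*(cen-ton)[[1,0]]))
a=np.arctan2(*(cup-hub)[[1,0]]);print("lever az",a)
for n,u,v,z in(("deo top",503,328,.097),("mug c",585,380,.09),("mug handle tip",530,382,.07),("clip",313,446,.015),("pill",188,364,.027),("perf",400,250,.085),("brushL",337,178,.02)):
    print(n,plane(t,u/1.5625,v/1.5625,z).round(3))
E
python3 m2.py
```

```text
hub [ 0.55916668 -0.01964909  0.143     ] cup [0.51419495 0.05245192 0.145     ] r 0.08497653691244461 foot c [ 0.55955457 -0.01940625  0.008     ] sides [np.float64(0.0892), np.float64(0.0894), np.float64(0.0892), np.float64(0.0898)] tongue [ 0.5044506 -0.0328584  0.008    ] 0.05672220134657858
yaw from edges 0.23667865372563618 0.2468868443397214 tongue 0.23943973122235312
lever az 2.1284835441225707
deo top [ 0.536 -0.173  0.097]
mug c [ 0.467 -0.29   0.09 ]
mug handle tip [ 0.462 -0.217  0.07 ]
clip [0.359 0.095 0.015]
pill [0.475 0.285 0.027]
perf [ 0.646 -0.025  0.085]
brushL [0.771 0.075 0.02 ]
```

```bash
cat > go.py <<'E'
# usage: go.py x y z az_deg ; prints shift/turn (scaled) from the measured pose
import sys,numpy as np
from workcell import bot
from scipy.spatial.transform import Rotation as R
s=bot.read_state();R0=R.from_rotvec(s["tcp_rot"]);a=[float(v) for v in sys.argv[1:]]
print("t",round(s["time"],2),s["tool_pos"].round(4),"F",s["wrist_force"].round(1),"w",round(s["width"],3),"az",np.degrees(np.arctan2(*R0.as_matrix()[[1,0],1])).round(1),"q",s["q"].round(2))
for i in range(0,len(a),4):
    az=np.radians(a[i+3]);y=np.array([np.cos(az),np.sin(az),0]);z=np.array([0,0,-1.]);M=np.c_[np.cross(y,z),y,z]
    print((R0.inv().apply(np.array(a[i:i+3])-s["tool_pos"])/.25).round(3).tolist(),((R0.inv()*R.from_matrix(M)).as_rotvec()/(np.pi/4)).round(3).tolist())
E
python3 go.py .30 .41 .20 80 .37 .19 .20 90 .457 -.038 .2 90
```

```text
t 0.1 [0.2209 0.6371 0.2018] F [-0.2 -0.1  1.5] w 0.996 az 70.9 q [ 1.2   0.26  1.61 -0.    1.27 -0.04]
[-0.597, -0.754, 0.009] [-0.003, -0.0, -0.203]
[-1.149, -1.494, 0.01] [-0.003, -0.001, -0.425]
[-1.777, -2.242, 0.012] [-0.003, -0.001, -0.425]
```

Call:
play_rows([
  [[-0.1,-0.12,0],[0,0,-0.1]],
  [[-0.2,-0.25,0],[0,0,-0.2]],
  [[-0.3,-0.37,0],[0,0,-0.3]],
  [[-0.4,-0.5,0],[0,0,-0.42]],
  [[-0.5,-0.62,0],[0,0,-0.42]],
  [[-0.6,-0.75,0],[0,0,-0.42]],
  [[-0.75,-0.95,0],[0,0,-0.42]],
  [[-0.75,-0.95,0],[0,0,-0.42]],
], claw=1)

```text
time: 0.77
tool_pos: [0.3206, 0.3478, 0.2023]
tcp_rot: [-0.008, -3.141, 0.004]
wrist_force: [0.1, 1.0, 0.1]
width: 1.001
grip_force: 0.0
```

```bash
python3 go.py .38 .15 .20 90 .457 -.038 .2 90
```

```text
t 0.77 [0.3206 0.3478 0.2023] F [0.1 1.  0.1] w 1.001 az 89.7 q [ 0.77 -0.12  2.02 -0.    1.25 -0.79]
[-0.242, -0.79, 0.011] [-0.003, -0.0, -0.007]
[-0.554, -1.54, 0.013] [-0.003, -0.0, -0.007]
```

Call:
play_rows([
  [[-0.05,-0.15,0],[0,0,0]],
  [[-0.1,-0.3,0],[0,0,0]],
  [[-0.16,-0.45,0],[0,0,0]],
  [[-0.21,-0.6,0],[0,0,0]],
  [[-0.26,-0.75,0],[0,0,0]],
  [[-0.32,-0.9,0],[0,0,0]],
  [[-0.32,-0.9,0],[0,0,0]],
])

```text
time: 1.35
tool_pos: [0.4013, 0.1203, 0.2028]
tcp_rot: [0.018, 3.14, -0.006]
wrist_force: [-0.2, -0.0, 0.0]
width: 1.002
grip_force: 0.0
```

```bash
python3 go.py .457 -.038 .2 90
```

```text
t 1.35 [0.4013 0.1203 0.2028] F [-0.2 -0.   0. ] w 1.002 az 89.4 q [ 0.24 -0.24  2.11 -0.    1.27 -1.32]
[-0.23, -0.631, 0.014] [-0.004, 0.002, -0.014]
```

Call:
play_rows([
  [[-0.05,-0.13,0],[0,0,0]],
  [[-0.1,-0.27,0],[0,0,0]],
  [[-0.15,-0.4,0],[0,0,0]],
  [[-0.19,-0.53,0],[0,0,0]],
  [[-0.23,-0.63,0],[0,0,0]],
  [[-0.23,-0.63,0],[0,0,0]],
  [[-0.23,-0.63,0],[0,0,0]],
  [[-0.23,-0.63,0],[0,0,0]],
])

```text
time: 2.02
tool_pos: [0.4559, -0.0304, 0.2025]
tcp_rot: [-0.007, -3.14, -0.001]
wrist_force: [0.6, 0.5, -0.3]
width: 0.998
grip_force: 0.0
```

```bash
python3 go.py .457 -.038 .129 90
python3 - <<'E'
from workcell import cams
import cv2
c=cams.read_camera("scene");cv2.imwrite("pics/s1.png",cv2.resize(c["image"][100:250,170:330,::-1],(640,600)))
E
```

```text
t 2.02 [ 0.4559 -0.0304  0.2025] F [ 0.6  0.5 -0.3] w 0.998 az 89.8 q [-0.12 -0.16  2.05  0.    1.25 -1.69]
[-0.005, -0.031, 0.294] [0.001, -0.002, -0.006]
```

View pics/s1.png

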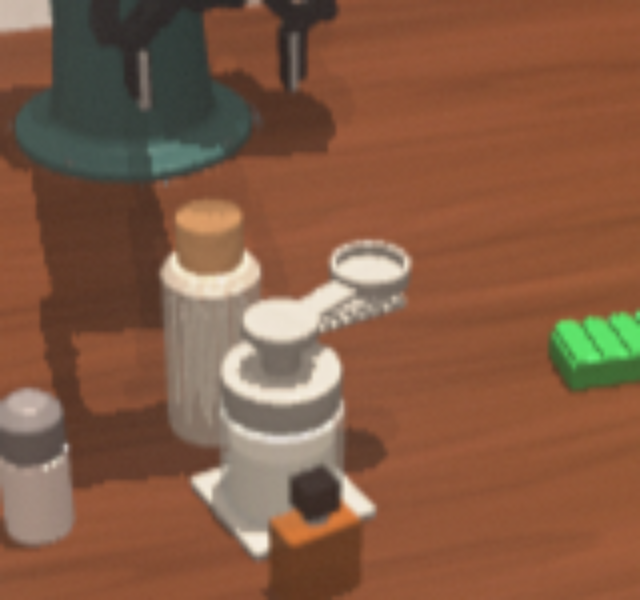

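The fingers, at (140,90) and (290,70), straddle the lid at (210,230). Everything is clear, so I'm descending.

Call:
play_rows([
  [[0,-0.02,0.05],[0,0,0]],
  [[0,-0.02,0.12],[0,0,0]],
  [[0,-0.02,0.2],[0,0,0]],
  [[0,-0.02,0.26],[0,0,0]],
  [[0,-0.02,0.29],[0,0,0]],
  [[0,-0.02,0.29],[0,0,0]],
  [[0,-0.02,0.29],[0,0,0]],
  [[0,-0.02,0.29],[0,0,0]],
])

```text
time: 2.73
tool_pos: [0.4572, -0.0359, 0.1313]
tcp_rot: [0.005, 3.14, -0.0]
wrist_force: [-0.3, -0.4, 1.5]
width: 0.999
grip_force: 0.0
```

```bash
python3 go.py .457 -.038 .129 90
```

```text
t 2.73 [ 0.4572 -0.0359  0.1313] F [-0.3 -0.4  1.5] w 0.999 az 89.8 q [-0.13 -0.1   2.13 -0.    1.11 -1.7 ]
[0.001, -0.008, 0.009] [-0.0, 0.002, -0.004]
```

Well placed; closing.

Call:
play_rows([
  [[0,-0.008,0.006],[0,0,0]],
  [[0,-0.008,0.006],[0,0,0]],
  [[0,-0.008,0.006],[0,0,0]],
  [[0,-0.008,0.006],[0,0,0]],
  [[0,-0.008,0.006],[0,0,0]],
  [[0,-0.008,0.006],[0,0,0]],
  [[0,-0.008,0.006],[0,0,0]],
  [[0,-0.008,0.006],[0,0,0]],
  [[0,-0.008,0.006],[0,0,0]],
  [[0,-0.008,0.006],[0,0,0]],
  [[0,-0.008,0.006],[0,0,0]],
  [[0,-0.008,0.006],[0,0,0]],
], claw=-1, newtons=50)

```text
time: 3.73
tool_pos: [0.4574, -0.0385, 0.1302]
tcp_rot: [0.006, 3.14, -0.001]
wrist_force: [-1.1, -0.4, 5.6]
width: 0.468
grip_force: 49.7
```

```bash
python3 go.py .457 -.038 .23 90 .43 .05 .23 90
```

```text
t 3.73 [ 0.4574 -0.0385  0.1302] F [-1.1 -0.4  5.6] w 0.468 az 89.8 q [-0.14 -0.09  2.13 -0.    1.1  -1.7 ]
[0.001, 0.002, -0.399] [-0.001, 0.003, -0.005]
[0.11, 0.353, -0.4] [-0.001, 0.003, -0.005]
```

Call:
play_rows([
  [[0,0,-0.03],[0,0,0]],
  [[0,0,-0.1],[0,0,0]],
  [[0,0,-0.2],[0,0,0]],
  [[0,0,-0.3],[0,0,0]],
  [[0,0,-0.38],[0,0,0]],
  [[0.03,0.05,-0.4],[0,0,0]],
  [[0.06,0.15,-0.4],[0,0,0]],
  [[0.09,0.25,-0.4],[0,0,0]],
  [[0.11,0.36,-0.4],[0,0,0]],
  [[0.11,0.48,-0.4],[0,0,0]],
  [[0.11,0.58,-0.4],[0,0,0]],
  [[0.08,0.68,-0.4],[0,0,0]],
  [[0.04,0.78,-0.4],[0,0,0]],
  [[0,0.86,-0.4],[0,0,0]],
  [[0,0.9,-0.4],[0,0,0]],
  [[0,0.9,-0.4],[0,0,0]],
  [[0,0.9,-0.4],[0,0,0]],
])

```text
time: 5.15
tool_pos: [0.4564, 0.1866, 0.2283]
tcp_rot: [-0.004, -3.139, 0.002]
wrist_force: [0.1, -0.6, -2.9]
width: 0.465
grip_force: 50.8
```

```bash
python3 go.py .618 .334 .23 90  .618 .334 .136 90
```

```text
t 5.15 [0.4564 0.1866 0.2283] F [ 0.1 -0.6 -2.9] w 0.465 az 89.8 q [ 0.34 -0.1   1.95 -0.    1.29 -1.23]
[-0.645, 0.591, -0.009] [-0.002, -0.003, -0.003]
[-0.646, 0.592, 0.367] [-0.002, -0.003, -0.003]
```

Call:
play_rows([
  [[-0.05,0.05,0],[0,0,0]],
  [[-0.13,0.12,0],[0,0,0]],
  [[-0.22,0.2,0],[0,0,0]],
  [[-0.31,0.28,0],[0,0,0]],
  [[-0.4,0.36,0],[0,0,0]],
  [[-0.48,0.44,0],[0,0,0]],
  [[-0.55,0.51,0],[0,0,0]],
  [[-0.61,0.56,0.02],[0,0,0]],
  [[-0.64,0.59,0.08],[0,0,0]],
  [[-0.645,0.59,0.15],[0,0,0]],
  [[-0.645,0.59,0.22],[0,0,0]],
  [[-0.645,0.59,0.28],[0,0,0]],
  [[-0.645,0.59,0.31],[0,0,0]],
  [[-0.645,0.59,0.32],[0,0,0]],
  [[-0.645,0.59,0.32],[0,0,0]],
  [[-0.645,0.59,0.32],[0,0,0]],
  [[-0.645,0.59,0.32],[0,0,0]],
])

```text
time: 6.57
tool_pos: [0.6201, 0.334, 0.1508]
tcp_rot: [0.006, 3.139, 0.002]
wrist_force: [0.0, 0.2, -1.4]
width: 0.466
grip_force: 51.1
```

```bash
python3 go.py .618 .334 .1345 90
python3 - <<'E'
from workcell import cams
import cv2
c=cams.read_camera("scene");cv2.imwrite("pics/s2.png",cv2.resize(c["image"][90:250,290:450,::-1],(600,600)))
E
```

```text
t 6.57 [0.6201 0.334  0.1508] F [ 0.   0.2 -1.4] w 0.466 az 89.8 q [ 0.46  0.35  1.59 -0.    1.2  -1.11]
[0.008, -0.0, 0.065] [0.001, 0.003, -0.005]
```

View pics/s2.png

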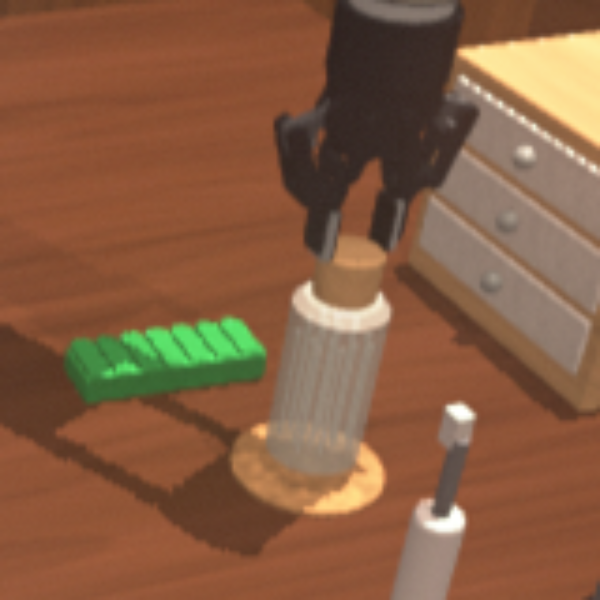

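The jar hangs upright over the coaster. The lid top is at about (350,252) and the fingertips at (322,255) and (385,245). I'm checking whether it slipped in the grip.

Run:
```python
from h import *
from workcell import cams
s=cams.read_camera("scene");t=cams.read_camera("top")
q=lambda P:((proj(s,P)-[290,90])*3.75).round(0)
for z in (.183,.175,.149,.021,.010,.151): print(z,q([.620,.334,z]))
print("tips",q([.62,.356,.151]),q([.62,.312,.151]))
```

```text
0.183 [348. 247.]
0.175 [346. 257.]
0.149 [339. 291.]
0.021 [308. 443.]
0.01 [306. 456.]
0.151 [340. 288.]
tips [368. 283.] [311. 293.]
```

Run:
```python
from h import *
s=dict(np.load("scene0.npz"))
for z in(.2025,.2155,.235):print(z,((proj(s,[.456,-.030,z])-[170,100])*4).round(0),[((proj(s,[.456,-.030+d,z])-[170,100])*4).round(0).tolist() for d in(-.0425,.0425)])
```

```text
0.2025 [217. 153.] [[151.0, 162.0], [281.0, 144.0]]
0.2155 [216. 135.] [[150.0, 143.0], [281.0, 126.0]]
0.235 [216. 106.] [[149.0, 115.0], [281.0, 98.0]]
```

The jar hasn't slipped. I'm lowering it, with contact expected at a TCP height of about 0.134.

Call:
play_rows([
  [[0.008,0,0.02],[0,0,0]],
  [[0.008,0,0.04],[0,0,0]],
  [[0.008,0,0.05],[0,0,0]],
  [[0.008,0,0.056],[0,0,0]],
  [[0.008,0,0.06],[0,0,0]],
  [[0.008,0,0.064],[0,0,0]],
  [[0.008,0,0.064],[0,0,0]],
  [[0.008,0,0.064],[0,0,0]],
])

```text
time: 7.38
tool_pos: [0.618, 0.3339, 0.1346]
tcp_rot: [0.006, 3.14, 0.001]
wrist_force: [-1.3, -1.5, 6.1]
width: 0.461
grip_force: 52.4
```

Contact. I'm releasing the jar, then rising.

Call:
play_rows([
  [[0,0,0],[0,0,0]],
  [[0,0,0],[0,0,0]],
  [[0,0,0],[0,0,0]],
  [[0,0,0],[0,0,0]],
  [[0,0,0],[0,0,0]],
  [[0,0,0],[0,0,0]],
  [[0,0,0],[0,0,0]],
  [[0,0,-0.05],[0,0,0]],
  [[0,0,-0.12],[0,0,0]],
  [[0,0,-0.24],[0,0,0]],
  [[0,0,-0.36],[0,0,0]],
  [[0,0,-0.4],[0,0,0]],
  [[0,0,-0.4],[0,0,0]],
], claw=1)

```text
time: 8.47
tool_pos: [0.6197, 0.3351, 0.2392]
tcp_rot: [0.006, 3.133, 0.007]
wrist_force: [-0.3, 0.2, -0.4]
width: 1.002
grip_force: 0.0
```

```bash
python3 go.py .515 .0525 .225 90;  python3 - <<'E'
from h import *
from workcell import cams
c=cams.read_camera("scene");cv2.imwrite("pics/s3.png",cv2.resize(c["image"][90:250,290:450,::-1],(600,600)))
E
```

```text
t 8.47 [0.6197 0.3351 0.2392] F [-0.3  0.2 -0.4] w 1.002 az 89.8 q [ 0.46  0.29  1.5   0.    1.34 -1.11]
[0.415, -1.132, 0.048] [0.005, 0.011, -0.005]
```

View pics/s3.png

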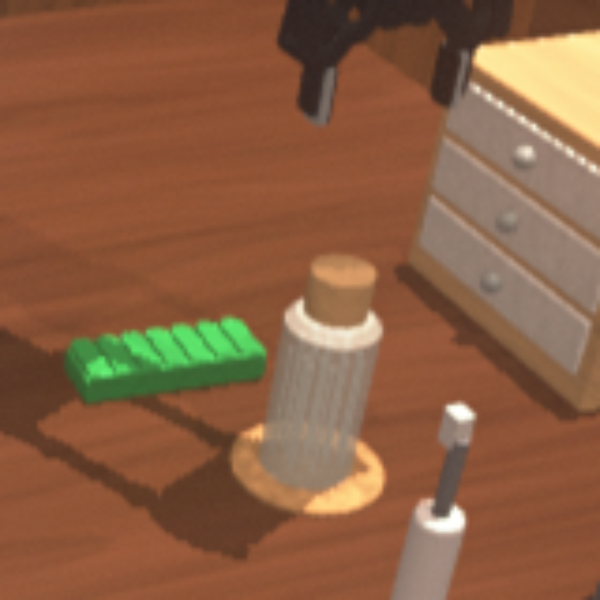

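The jar stands upright, centred on the coaster, with its base near (315,470). The gripper is clear. I'm shutting it and moving over the cup.

Call:
play_rows([
  [[0.04,-0.12,0],[0,0,0]],
  [[0.1,-0.27,0],[0,0,0]],
  [[0.15,-0.42,0],[0,0,0]],
  [[0.2,-0.57,0],[0,0,0]],
  [[0.26,-0.72,0],[0,0,0]],
  [[0.32,-0.86,0],[0,0,0]],
  [[0.36,-0.98,0],[0,0,0]],
  [[0.36,-0.98,0],[0,0,0]],
  [[0.36,-0.98,0],[0,0,0]],
], claw=-1)

```text
time: 9.27
tool_pos: [0.5246, 0.0877, 0.231]
tcp_rot: [-0.011, -3.139, 0.0]
wrist_force: [-0.1, 0.7, -0.4]
width: -0.002
grip_force: 0.0
```

```bash
python3 go.py .5145 .0525 .165 90
```

```text
t 9.27 [0.5246 0.0877 0.231 ] F [-0.1  0.7 -0.4] w -0.002 az 89.6 q [ 0.12 -0.02  1.87  0.    1.3  -1.45]
[0.039, -0.141, 0.264] [-0.0, -0.004, -0.009]
```

Call:
play_rows([
  [[0.02,-0.07,0],[0,0,0]],
  [[0.04,-0.14,0.04],[0,0,0]],
  [[0.04,-0.14,0.12],[0,0,0]],
  [[0.04,-0.14,0.18],[0,0,0]],
  [[0.04,-0.14,0.23],[0,0,0]],
  [[0.04,-0.14,0.26],[0,0,0]],
  [[0.04,-0.14,0.26],[0,0,0]],
  [[0.04,-0.14,0.26],[0,0,0]],
  [[0.04,-0.14,0.26],[0,0,0]],
])

```text
time: 10.02
tool_pos: [0.5168, 0.0546, 0.1687]
tcp_rot: [0.005, 3.14, 0.0]
wrist_force: [-0.0, 0.7, 0.4]
width: 0.001
grip_force: 0.0
```

```bash
python3 go.py .5145 .0525 .136 90;  python3 - <<'E'
from h import *
from workcell import cams
c=cams.read_camera("scene");a=c["image"][120:220,200:300]
c=cams.read_camera("top");b=c["image"][165:265,185:285]
cv2.imwrite("pics/s4.png",cv2.resize(np.hstack([a,b])[:,:,::-1],(800,400)))
E
```

```text
t 10.02 [0.5168 0.0546 0.1687] F [-0.   0.7  0.4] w 0.001 az 89.8 q [ 0.06 -0.01  1.97  0.    1.17 -1.51]
[0.009, -0.008, 0.131] [0.0, 0.001, -0.004]
```

View pics/s4.png

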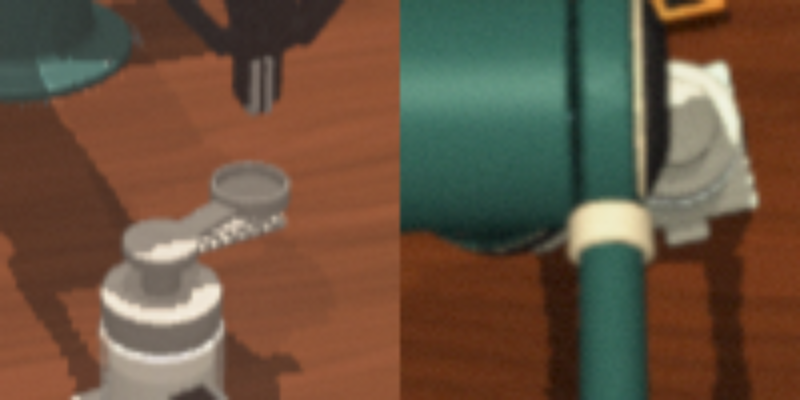

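The closed fingertips, at (260,112), are right above the cup, at (251,187). I'm descending by feel.

Call:
play_rows([
  [[0.01,-0.008,0.03],[0,0,0]],
  [[0.01,-0.008,0.06],[0,0,0]],
  [[0.01,-0.008,0.09],[0,0,0]],
  [[0.01,-0.008,0.11],[0,0,0]],
  [[0.01,-0.008,0.125],[0,0,0]],
  [[0.01,-0.008,0.135],[0,0,0]],
  [[0.01,-0.008,0.135],[0,0,0]],
  [[0.01,-0.008,0.135],[0,0,0]],
])

```text
time: 10.78
tool_pos: [0.5135, 0.0521, 0.1341]
tcp_rot: [-0.006, -3.141, 0.0]
wrist_force: [-0.4, 0.0, 1.0]
width: 0.0
grip_force: 0.0
```

```bash
python3 go.py .5145 .0525 .132 90
```

```text
t 10.78 [0.5135 0.0521 0.1341] F [-0.4  0.   1. ] w 0.0 az 89.8 q [ 0.05  0.02  2.01 -0.    1.11 -1.51]
[-0.004, 0.001, 0.008] [-0.0, -0.0, -0.005]
```

Call:
play_rows([
  [[0,0,0.008],[0,0,0]],
  [[0,0,0.016],[0,0,0]],
  [[0,0,0.016],[0,0,0]],
  [[0,0,0.016],[0,0,0]],
  [[0,0,0.016],[0,0,0]],
])

```text
time: 11.2
tool_pos: [0.5136, 0.0522, 0.1303]
tcp_rot: [0.006, 3.141, 0.0]
wrist_force: [0.3, 0.5, -0.7]
width: -0.005
grip_force: 0.0
```

```bash
python3 go.py .5145 .0525 .132 90;  python3 - <<'E'
from h import *
from workcell import cams
c=cams.read_camera("scene");a=c["image"][130:210,210:310]
cv2.imwrite("pics/s5.png",cv2.resize(a[:,:,::-1],(700,560)))
E
```

```text
t 11.2 [0.5136 0.0522 0.1303] F [ 0.3  0.5 -0.7] w -0.005 az 89.8 q [ 0.05  0.02  2.02  0.    1.1  -1.51]
[-0.003, 0.001, -0.007] [0.0, 0.0, -0.005]
```

View pics/s5.png

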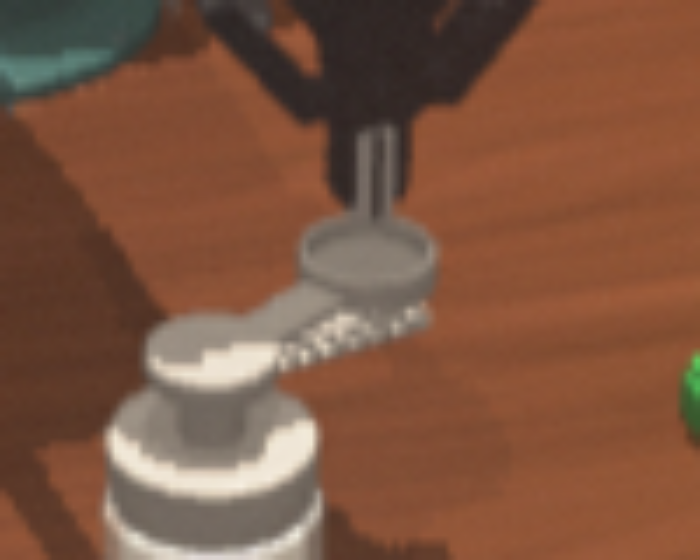

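The fingertips end at (372,215), just at or above the cup's rim, whose centre is (369,258). There is no contact yet, so the real tips sit higher than the stated TCP. I'm feeling on down.

Call:
play_rows([
  [[0,0,0.012],[0,0,0]],
  [[0,0,0.024],[0,0,0]],
  [[0,0,0.036],[0,0,0]],
  [[0,0,0.04],[0,0,0]],
  [[0,0,0.04],[0,0,0]],
])

```text
time: 11.67
tool_pos: [0.5131, 0.0521, 0.1196]
tcp_rot: [-0.006, -3.14, 0.0]
wrist_force: [-0.5, 0.6, -0.4]
width: 0.001
grip_force: 0.0
```

Call:
play_rows([
  [[0,0,0.008],[0,0,0]],
  [[0,0,0.016],[0,0,0]],
  [[0,0,0.016],[0,0,0]],
  [[0,0,0.016],[0,0,0]],
])

```text
time: 12.0
tool_pos: [0.5134, 0.0521, 0.1161]
tcp_rot: [-0.006, -3.141, 0.0]
wrist_force: [-0.1, 0.3, 0.0]
width: 0.001
grip_force: 0.0
```

Call:
play_rows([
  [[0,0,0.008],[0,0,0]],
  [[0,0,0.016],[0,0,0]],
  [[0,0,0.016],[0,0,0]],
  [[0,0,0.016],[0,0,0]],
])

```text
time: 12.33
tool_pos: [0.5134, 0.0521, 0.112]
tcp_rot: [-0.006, -3.141, 0.0]
wrist_force: [0.2, -0.0, -0.7]
width: 0.003
grip_force: 0.0
```

Call:
play_rows([
  [[0,0,0.008],[0,0,0]],
  [[0,0,0.016],[0,0,0]],
  [[0,0,0.016],[0,0,0]],
  [[0,0,0.016],[0,0,0]],
])

```text
time: 12.67
tool_pos: [0.5134, 0.0521, 0.108]
tcp_rot: [-0.006, -3.141, 0.0]
wrist_force: [0.1, -0.1, 0.6]
width: -0.002
grip_force: 0.0
```

Run:
```python
from h import *
from workcell import cams
c=cams.read_camera("scene");a=c["image"][130:210,210:310]
t=cams.read_camera("top");b=t["image"][170:250,190:290]
cv2.imwrite("pics/s6.png",cv2.resize(np.hstack([a,b])[:,:,::-1],(800,320),interpolation=cv2.INTER_CUBIC))
```

```text
(no output)
```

View pics/s6.png

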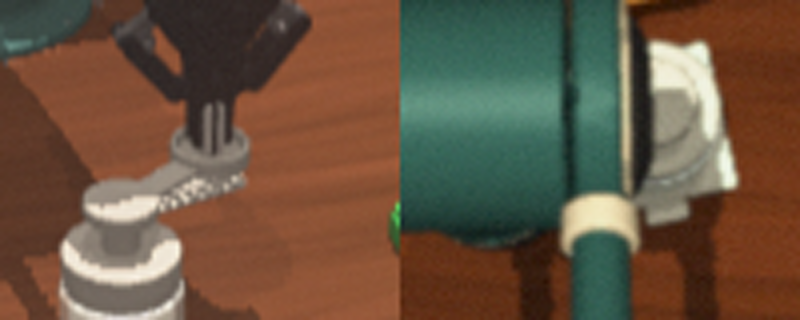

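The tips are now inside the cup: tip end at (214,150), cup at (210,150). I'm pressing on.

Call:
play_rows([
  [[0,0,0.008],[0,0,0]],
  [[0,0,0.016],[0,0,0]],
  [[0,0,0.016],[0,0,0]],
  [[0,0,0.016],[0,0,0]],
])

```text
time: 13.1
tool_pos: [0.5138, 0.0523, 0.1044]
tcp_rot: [0.006, 3.141, 0.0]
wrist_force: [0.7, 1.2, 2.5]
width: 0.001
grip_force: 1.2
```

Call:
play_rows([
  [[0,0,0.008],[0,0,0]],
  [[0,0,0.012],[0,0,0]],
  [[0,0,0.012],[0,0,0]],
  [[0,0,0.012],[0,0,0]],
])

```text
time: 13.43
tool_pos: [0.5139, 0.0523, 0.1016]
tcp_rot: [0.006, 3.141, 0.0]
wrist_force: [-1.2, 1.2, 5.2]
width: 0.005
grip_force: 2.5
```

```bash
cat > arc.py <<'E'
import sys,numpy as np
from workcell import bot
s=bot.read_state();p=s["tool_pos"];c=np.array([.5593,-.0195]);f=np.pi+.241
th=np.arctan2(*(p[:2]-c)[::-1])%(2*np.pi)-f
print("t",round(s["time"],2),p.round(4),"F",s["wrist_force"].round(1),"theta",th.round(3),"r",np.linalg.norm(p[:2]-c).round(4))
for t in np.arange(*map(float,sys.argv[1:])):
    d=c+.085*np.array([np.cos(f+t),np.sin(f+t)])-p[:2]
    print(round(t,2),[round(-d[0]/.25,3),round(d[1]/.25,3)])
E
python3 arc.py -1.2 -.29 .08
```

```text
t 13.43 [0.5139 0.0523 0.1016] F [-1.2  1.2  5.2] theta -1.248 r 0.085
-1.2 [np.float64(0.014), np.float64(-0.009)]
-1.12 [np.float64(0.035), np.float64(-0.026)]
-1.04 [np.float64(0.056), np.float64(-0.044)]
-0.96 [np.float64(0.074), np.float64(-0.063)]
-0.88 [np.float64(0.091), np.float64(-0.085)]
-0.8 [np.float64(0.107), np.float64(-0.107)]
-0.72 [np.float64(0.12), np.float64(-0.131)]
-0.64 [np.float64(0.132), np.float64(-0.155)]
-0.56 [np.float64(0.141), np.float64(-0.181)]
-0.48 [np.float64(0.149), np.float64(-0.207)]
-0.4 [np.float64(0.154), np.float64(-0.234)]
-0.32 [np.float64(0.157), np.float64(-0.261)]
```

Call:
play_rows([
  [[0.014,-0.009,0],[0,0,0]],
  [[0.035,-0.026,0],[0,0,0]],
  [[0.056,-0.044,0],[0,0,0]],
  [[0.074,-0.063,0],[0,0,0]],
  [[0.091,-0.085,0],[0,0,0]],
  [[0.107,-0.107,0],[0,0,0]],
  [[0.12,-0.131,0],[0,0,0]],
  [[0.132,-0.155,0],[0,0,0]],
  [[0.141,-0.181,0],[0,0,0]],
  [[0.149,-0.207,0],[0,0,0]],
  [[0.154,-0.234,0],[0,0,0]],
  [[0.157,-0.261,0],[0,0,0]],
  [[0.157,-0.261,0],[0,0,0]],
  [[0.157,-0.261,0],[0,0,0]],
  [[0.157,-0.261,0],[0,0,0]],
])

```text
time: 14.68
tool_pos: [0.4737, -0.0141, 0.1015]
tcp_rot: [0.007, 3.142, -0.002]
wrist_force: [0.8, -2.0, 6.1]
width: -0.003
grip_force: 3.5
```

```bash
python3 arc.py -.36 .44 .06
```

```text
t 14.68 [ 0.4737 -0.0141  0.1015] F [ 0.8 -2.   6.1] theta -0.304 r 0.0857
-0.36 [np.float64(-0.005), np.float64(0.019)]
-0.3 [np.float64(-0.003), np.float64(-0.001)]
-0.24 [np.float64(-0.002), np.float64(-0.022)]
-0.18 [np.float64(-0.003), np.float64(-0.042)]
-0.12 [np.float64(-0.005), np.float64(-0.063)]
-0.06 [np.float64(-0.008), np.float64(-0.083)]
0.0 [np.float64(-0.012), np.float64(-0.103)]
0.06 [np.float64(-0.018), np.float64(-0.122)]
0.12 [np.float64(-0.024), np.float64(-0.142)]
0.18 [np.float64(-0.032), np.float64(-0.16)]
0.24 [np.float64(-0.041), np.float64(-0.179)]
0.3 [np.float64(-0.051), np.float64(-0.197)]
0.36 [np.float64(-0.062), np.float64(-0.214)]
0.42 [np.float64(-0.074), np.float64(-0.23)]
```

Call:
play_rows([
  [[0,0.004,0.008],[0,0,0]],
  [[0,0.008,0.016],[0,0,0]],
  [[0,0.008,0.02],[0,0,0]],
  [[0,0.008,0.02],[0,0,0]],
  [[0,0.008,0.02],[0,0,0]],
])

```text
time: 15.1
tool_pos: [0.4739, -0.0128, 0.1008]
tcp_rot: [-0.006, -3.141, 0.004]
wrist_force: [-12.3, -3.5, 33.0]
width: -0.003
grip_force: 17.1
```

Hard stop on the ring at z of about 0.101. I'm easing the press and sweeping counter-clockwise to feel for the notch.

Call:
play_rows([
  [[0,-0.01,-0.01],[0,0,0]],
  [[0,-0.02,-0.01],[0,0,0]],
  [[0,-0.03,-0.01],[0,0,0]],
  [[0,-0.04,-0.01],[0,0,0]],
  [[0,-0.05,-0.01],[0,0,0]],
  [[0,-0.05,-0.01],[0,0,0]],
])

```text
time: 15.6
tool_pos: [0.4748, -0.024, 0.101]
tcp_rot: [0.007, 3.139, 0.0]
wrist_force: [-2.6, 2.3, 15.5]
width: 0.005
grip_force: 8.1
```

```bash
python3 arc.py -.24 .0 .06
```

```text
t 15.6 [ 0.4748 -0.024   0.101 ] F [-2.6  2.3 15.5] theta -0.188 r 0.0846
-0.24 [np.float64(0.002), np.float64(0.017)]
-0.18 [np.float64(0.001), np.float64(-0.003)]
-0.12 [np.float64(-0.001), np.float64(-0.023)]
-0.06 [np.float64(-0.004), np.float64(-0.043)]
```

Call:
play_rows([
  [[0,-0.01,0],[0,0,0]],
  [[0,-0.02,0],[0,0,0]],
  [[-0.001,-0.03,0],[0,0,0]],
  [[-0.002,-0.04,0],[0,0,0]],
  [[-0.004,-0.046,0],[0,0,0]],
  [[-0.004,-0.046,0],[0,0,0]],
])

```text
time: 16.1
tool_pos: [0.4752, -0.0355, 0.0987]
tcp_rot: [0.007, 3.141, -0.0]
wrist_force: [2.7, 0.7, 3.8]
width: 0.003
grip_force: 2.5
```

```bash
python3 arc.py -.06 .24 .06
```

```text
t 16.1 [ 0.4752 -0.0355  0.0987] F [2.7 0.7 3.8] theta -0.053 r 0.0856
-0.06 [np.float64(-0.002), np.float64(0.003)]
0.0 [np.float64(-0.006), np.float64(-0.017)]
0.06 [np.float64(-0.012), np.float64(-0.037)]
0.12 [np.float64(-0.018), np.float64(-0.056)]
0.18 [np.float64(-0.026), np.float64(-0.075)]
```

The lever has dropped into the notch at about -0.05 rad. Pressing down.

Call:
play_rows([
  [[0,0,0.01],[0,0,0]],
  [[0,0,0.02],[0,0,0]],
  [[0,0,0.03],[0,0,0]],
  [[0,0,0.04],[0,0,0]],
  [[0,0,0.05],[0,0,0]],
  [[0,0,0.054],[0,0,0]],
  [[0,0,0.054],[0,0,0]],
  [[0,0,0.054],[0,0,0]],
])

```text
time: 16.77
tool_pos: [0.4751, -0.0353, 0.0861]
tcp_rot: [-0.006, -3.141, 0.001]
wrist_force: [-0.0, -1.0, 12.4]
width: -0.006
grip_force: 6.7
```

```bash
python3 arc.py -.1 -1.2 -.09
```

```text
t 16.77 [ 0.4751 -0.0353  0.0861] F [-0.  -1.  12.4] theta -0.056 r 0.0857
-0.1 [np.float64(-0.0), np.float64(0.015)]
-0.19 [np.float64(0.003), np.float64(0.046)]
-0.28 [np.float64(0.003), np.float64(0.076)]
-0.37 [np.float64(0.0), np.float64(0.107)]
-0.46 [np.float64(-0.005), np.float64(0.137)]
-0.55 [np.float64(-0.013), np.float64(0.166)]
-0.64 [np.float64(-0.023), np.float64(0.195)]
-0.73 [np.float64(-0.037), np.float64(0.223)]
-0.82 [np.float64(-0.052), np.float64(0.249)]
-0.91 [np.float64(-0.07), np.float64(0.274)]
-1.0 [np.float64(-0.09), np.float64(0.297)]
-1.09 [np.float64(-0.112), np.float64(0.318)]
-1.18 [np.float64(-0.136), np.float64(0.337)]
```

Call:
play_rows([
  [[0,0.015,0],[0,0,0]],
  [[0.003,0.046,0],[0,0,0]],
  [[0.003,0.076,0],[0,0,0]],
  [[0,0.107,0],[0,0,0]],
  [[-0.005,0.137,0],[0,0,0]],
  [[-0.013,0.166,0],[0,0,0]],
  [[-0.023,0.195,0],[0,0,0]],
  [[-0.037,0.223,0],[0,0,0]],
  [[-0.052,0.249,0],[0,0,0]],
  [[-0.07,0.274,0],[0,0,0]],
  [[-0.09,0.297,0],[0,0,0]],
  [[-0.105,0.312,0],[0,0,0]],
  [[-0.112,0.318,0],[0,0,0]],
  [[-0.112,0.318,0],[0,0,0]],
])

```text
time: 17.93
tool_pos: [0.5025, 0.044, 0.0859]
tcp_rot: [-0.005, -3.139, 0.002]
wrist_force: [-4.0, -1.3, 14.5]
width: 0.004
grip_force: 7.2
```

```bash
python3 arc.py -1.1 -1.29 -.04
```

```text
t 17.93 [0.5025 0.044  0.0859] F [-4.  -1.3 14.5] theta -1.082 r 0.0853
-1.1 [np.float64(-0.005), np.float64(0.003)]
-1.14 [np.float64(-0.016), np.float64(0.012)]
-1.18 [np.float64(-0.027), np.float64(0.02)]
-1.22 [np.float64(-0.038), np.float64(0.028)]
-1.26 [np.float64(-0.049), np.float64(0.035)]
```

Call:
play_rows([
  [[-0.008,0.006,0],[0,0,0]],
  [[-0.016,0.012,0],[0,0,0]],
  [[-0.022,0.016,0],[0,0,0]],
  [[-0.027,0.02,0],[0,0,0]],
  [[-0.033,0.024,0],[0,0,0]],
  [[-0.038,0.028,0],[0,0,0]],
  [[-0.038,0.028,0],[0,0,0]],
  [[-0.038,0.028,0],[0,0,0]],
])

```text
time: 18.6
tool_pos: [0.5092, 0.0495, 0.0857]
tcp_rot: [-0.005, -3.134, 0.006]
wrist_force: [-10.4, -6.4, 19.9]
width: -0.001
grip_force: 10.0
```

```bash
python3 arc.py -1.22 -1.35 -.04
```

```text
t 18.6 [0.5092 0.0495 0.0857] F [-10.4  -6.4  19.9] theta -1.183 r 0.0852
-1.22 [np.float64(-0.011), np.float64(0.006)]
-1.26 [np.float64(-0.022), np.float64(0.014)]
-1.3 [np.float64(-0.034), np.float64(0.021)]
-1.34 [np.float64(-0.046), np.float64(0.027)]
```

12 N of resistance with the tool lagging the command means it's at the stop. I'm centring the tool to unload the wall, then lifting straight out.

Call:
play_rows([
  [[0.01,-0.007,0],[0,0,-0.0]],
  [[0.016,-0.012,0],[0,0,0]],
  [[0.016,-0.012,0],[0,0,0]],
  [[0.016,-0.012,-0.03],[0,0,0]],
  [[0.016,-0.012,-0.08],[0,0,0]],
  [[0.016,-0.012,-0.18],[0,0,0]],
  [[0.016,-0.012,-0.3],[0,0,0]],
  [[0.016,-0.012,-0.42],[0,0,0]],
  [[0.08,0.1,-0.45],[0,0,0]],
  [[0.2,0.22,-0.45],[0,0,0]],
  [[0.3,0.35,-0.45],[0,0,0]],
  [[0.35,0.5,-0.45],[0,0,0]],
  [[0.35,0.65,-0.45],[0,0,0]],
  [[0.35,0.8,-0.45],[0,0,0]],
  [[0.35,0.95,-0.45],[0,0,0]],
  [[0.35,0.95,-0.45],[0,0,0]],
  [[0.35,0.95,-0.45],[0,0,0]],
])

```text
time: 20.02
tool_pos: [0.4248, 0.2904, 0.1967]
tcp_rot: [0.0, -3.139, 0.003]
wrist_force: [-0.1, 0.3, 0.2]
width: 0.001
grip_force: 0.0
```

Run:
```python
from h import *
from workcell import cams,bot
print(bot.read_state()["tool_pos"],bot.read_state()["wrist_force"])
c=cams.read_camera("scene")["image"];t=cams.read_camera("top")["image"]
a=np.hstack([c[90:330,150:450],t[90:330,60:360]])
cv2.imwrite("pics/fin.png",cv2.resize(a[:,:,::-1],(800,320)))
```

```text
[0.4247654  0.29040172 0.19671477] [-0.05385734  0.30090707  0.15545285]
```

View pics/fin.png

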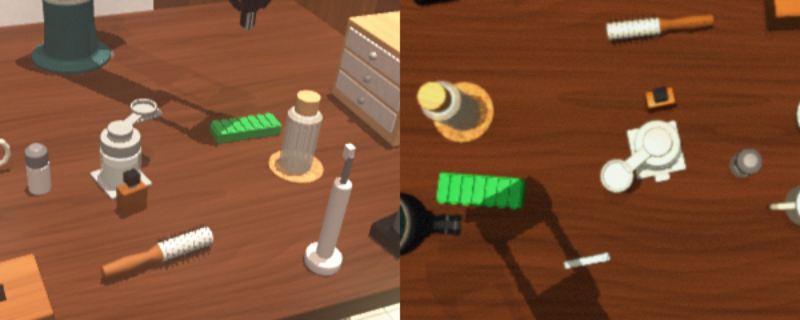

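The final picture shows the jar upright on the coaster, with its lid at (307,103) left and (433,97) right. The lever is low on the cap with its cup at (617,176) and hub at (658,141), and the bystanders haven't moved. A quick numeric check before handing in:

Run:
```python
from h import *
from workcell import cams
t=cams.read_camera("top")
p=lambda x,y,z:plane(t,60+(x-400)*.75,90+y*.75,z)
h=p(658,141,.126);c=p(617,176,.128);d=(c-h)[:2]
print("hub",h,"r",np.linalg.norm(d),"theta",np.arctan2(d[1],d[0])-np.pi-.241, "r if up",np.linalg.norm((p(617,176,.145)-p(658,141,.143))[:2]))
e,_=blob(t["image"],(15,80,120),(35,255,255),(70,150,105,180));print("jar",plane(t,*e[0],.166))
s=cams.read_camera("scene")
for z in(.126,.143):print(z,(proj(s,[.5593,-.0195,z])-[150,90])*4/3)
```

```text
hub [ 0.55957315 -0.02115246  0.126     ] r 0.08627206114103834 theta -1.0710808124990536 r if up 0.0847282616796202
jar [0.61567534 0.33292757 0.166     ]
0.126 [119.4754728  125.59587417]
0.143 [119.40610137 117.8264883 ]
```

Run:
```python
from h import *
from workcell import cams
f=np.pi+.241;hub=np.array([.5593,-.0195])
def cupfit(t,u,v,z):
    g=cv2.inRange(t["image"],(110,110,100),(255,255,255))
    k=np.vstack(cv2.findContours(g,cv2.RETR_EXTERNAL,cv2.CHAIN_APPROX_NONE)[0])[:,0].astype(float)
    d=np.hypot(*(k-[u,v]).T);hp=np.array(proj(t,[*hub,z]))
    away=(k-[u,v])@(hp-[u,v])<5*0+0
    q=k[(d<16)&(d>8)&away]
    A=np.c_[2*q,np.ones(len(q))];x=np.linalg.lstsq(A,(q**2).sum(1),rcond=None)[0]
    P=plane(t,x[0],x[1],z);e=P[:2]-hub
    print(x[:2],"rad",np.sqrt(x[2]+x[0]**2+x[1]**2),"n",len(q),P.round(4),"r",np.hypot(*e),"theta",np.arctan2(e[1],e[0])%(2*np.pi)-f)
cupfit(dict(np.load("top0.npz")),217.8,215.2,.145)
cupfit(cams.read_camera("top"),222.7,222,.128)
```

```text
[217.82237504 215.18295747] rad 12.143534602822658 n 35 [0.5142 0.0524 0.145 ] r 0.08489832757286736 theta -1.2518221359254937
[221.90451313 221.42621764] rad 11.875121632423518 n 34 [0.5025 0.0444 0.128 ] r 0.0854458483412782 theta -1.0849257855189993
```

The lever is locked down but at -1.085, so floor friction dragged it back slightly when I centred. I'll re-enter and push it to the stop by the cup wall only, without pressing.

```bash
python3 go.py .5025 .0444 .19 90 .5025 .0444 .13 90
```

```text
t 20.27 [0.4261 0.2879 0.1974] F [-0.3  0.3 -0.4] w 0.003 az 89.7 q [ 0.55 -0.04  1.95 -0.    1.23 -1.02]
[-0.311, -0.972, 0.03] [-0.001, -0.001, -0.007]
[-0.311, -0.972, 0.27] [-0.001, -0.001, -0.007]
```

Call:
play_rows([
  [[-0.05,-0.14,0],[0,0,0]],
  [[-0.1,-0.28,0],[0,0,0]],
  [[-0.14,-0.42,0],[0,0,0]],
  [[-0.19,-0.56,0],[0,0,0]],
  [[-0.23,-0.7,0],[0,0,0]],
  [[-0.28,-0.84,0],[0,0,0]],
  [[-0.31,-0.96,0],[0,0,0]],
  [[-0.311,-0.972,0],[0,0,0]],
  [[-0.311,-0.972,0.08],[0,0,0]],
  [[-0.311,-0.972,0.17],[0,0,0]],
  [[-0.311,-0.972,0.25],[0,0,0]],
  [[-0.311,-0.972,0.25],[0,0,0]],
  [[-0.311,-0.972,0.25],[0,0,0]],
])

```text
time: 21.35
tool_pos: [0.5014, 0.0454, 0.1342]
tcp_rot: [-0.008, -3.138, 0.0]
wrist_force: [-0.0, 1.0, 0.6]
width: -0.001
grip_force: 0.0
```

```bash
python3 go.py .5025 .0444 .092 90
```

```text
t 21.35 [0.5014 0.0454 0.1342] F [-0.   1.   0.6] w -0.001 az 89.7 q [ 0.04 -0.    2.04  0.    1.11 -1.52]
[-0.005, -0.004, 0.169] [-0.0, -0.004, -0.007]
```

Call:
play_rows([
  [[-0.005,-0.004,0.05],[0,0,0]],
  [[-0.005,-0.004,0.1],[0,0,0]],
  [[-0.005,-0.004,0.15],[0,0,0]],
  [[-0.005,-0.004,0.168],[0,0,0]],
  [[-0.005,-0.004,0.168],[0,0,0]],
  [[-0.005,-0.004,0.168],[0,0,0]],
])

```text
time: 21.85
tool_pos: [0.5042, 0.045, 0.0931]
tcp_rot: [-0.006, -3.141, -0.0]
wrist_force: [0.8, -0.9, -0.2]
width: 0.001
grip_force: 0.0
```

```bash
python3 arc.py -1.1 -1.31 -.04
```

```text
t 21.85 [0.5042 0.045  0.0931] F [ 0.8 -0.9 -0.2] theta -1.106 r 0.0848
-1.1 [np.float64(0.002), np.float64(-0.001)]
-1.14 [np.float64(-0.009), np.float64(0.008)]
-1.18 [np.float64(-0.019), np.float64(0.016)]
-1.22 [np.float64(-0.031), np.float64(0.024)]
-1.26 [np.float64(-0.042), np.float64(0.031)]
-1.3 [np.float64(-0.054), np.float64(0.038)]
```

Call:
play_rows([
  [[-0.009,0.008,0],[0,0,0]],
  [[-0.015,0.012,0],[0,0,0]],
  [[-0.022,0.018,0],[0,0,0]],
  [[-0.027,0.021,0],[0,0,0]],
  [[-0.031,0.024,0],[0,0,0]],
  [[-0.031,0.024,0],[0,0,0]],
  [[-0.031,0.024,0],[0,0,0]],
])

```text
time: 22.43
tool_pos: [0.5118, 0.0508, 0.0933]
tcp_rot: [-0.006, -3.141, 0.0]
wrist_force: [-1.4, -1.4, 1.6]
width: -0.003
grip_force: 1.0
```

Call:
play_rows([
  [[-0.006,0.004,0],[0,0,0]],
  [[-0.011,0.007,0],[0,0,0]],
  [[-0.011,0.007,0],[0,0,0]],
  [[-0.011,0.007,0],[0,0,0]],
])

```text
time: 22.77
tool_pos: [0.5144, 0.0523, 0.0931]
tcp_rot: [-0.006, -3.141, 0.001]
wrist_force: [-3.4, -2.8, 3.1]
width: -0.0
grip_force: 2.6
```

```bash
python3 arc.py -1.22 -1.31 -.04
```

```text
t 22.77 [0.5144 0.0523 0.0931] F [-3.4 -2.8  3.1] theta -1.253 r 0.0847
-1.22 [np.float64(0.01), np.float64(-0.005)]
-1.26 [np.float64(-0.001), np.float64(0.002)]
-1.3 [np.float64(-0.013), np.float64(0.009)]
```

Call:
play_rows([
  [[-0.006,0.004,0],[0,0,0]],
  [[-0.013,0.009,0],[0,0,0]],
  [[-0.013,0.009,0],[0,0,0]],
  [[-0.013,0.009,0],[0,0,0]],
])

```text
time: 23.1
tool_pos: [0.5174, 0.054, 0.0931]
tcp_rot: [-0.006, -3.14, 0.003]
wrist_force: [-4.9, -5.5, 4.2]
width: 0.002
grip_force: 4.0
```

```bash
python3 arc.py -1.22 -1.31 -.04
```

```text
t 23.1 [0.5174 0.054  0.0931] F [-4.9 -5.5  4.2] theta -1.294 r 0.0846
-1.22 [np.float64(0.022), np.float64(-0.012)]
-1.26 [np.float64(0.011), np.float64(-0.004)]
-1.3 [np.float64(-0.001), np.float64(0.003)]
```

Call:
play_rows([
  [[-0.006,0.004,0],[0,0,0]],
  [[-0.012,0.007,0],[0,0,0]],
  [[-0.012,0.007,0],[0,0,0]],
  [[-0.012,0.007,0],[0,0,0]],
  [[-0.012,0.007,0],[0,0,0]],
])

```text
time: 23.52
tool_pos: [0.5197, 0.0549, 0.0931]
tcp_rot: [-0.005, -3.139, 0.005]
wrist_force: [-6.4, -7.7, 4.7]
width: -0.004
grip_force: 5.7
```

```bash
python3 arc.py -1.15 -1.2 -.1
```

```text
t 23.52 [0.5197 0.0549 0.0931] F [-6.4 -7.7  4.7] theta -1.323 r 0.0843
-1.15 [np.float64(0.05), np.float64(-0.03)]
```

Steady elastic rise to 10 N indicates the stop. I'm unloading without floor contact, then lifting out.

Call:
play_rows([
  [[0.015,-0.009,0],[0,0,0]],
  [[0.03,-0.018,0],[0,0,0]],
  [[0.038,-0.024,0],[0,0,0]],
  [[0.038,-0.024,0],[0,0,0]],
  [[0.038,-0.024,-0.05],[0,0,0]],
  [[0.038,-0.024,-0.12],[0,0,0]],
  [[0.038,-0.024,-0.24],[0,0,0]],
  [[0.038,-0.024,-0.36],[0,0,0]],
  [[0.08,0.1,-0.42],[0,0,0]],
  [[0.2,0.22,-0.42],[0,0,0]],
  [[0.3,0.35,-0.42],[0,0,0]],
  [[0.35,0.5,-0.42],[0,0,0]],
  [[0.35,0.65,-0.42],[0,0,0]],
  [[0.35,0.8,-0.42],[0,0,0]],
  [[0.35,0.95,-0.42],[0,0,0]],
  [[0.35,0.95,-0.42],[0,0,0]],
  [[0.35,0.95,-0.42],[0,0,0]],
  [[0.35,0.95,-0.42],[0,0,0]],
])

```text
time: 25.02
tool_pos: [0.4346, 0.2948, 0.1988]
tcp_rot: [0.004, 3.141, -0.0]
wrist_force: [0.0, -0.9, 0.1]
width: 0.003
grip_force: 0.0
```

Run:
```python
from h import *
from workcell import cams,bot
print(bot.read_state()["tool_pos"],bot.read_state()["wrist_force"])
f=np.pi+.241;hub=np.array([.5593,-.0195])
t=cams.read_camera("top")
g=cv2.inRange(t["image"],(110,110,100),(255,255,255))
k=np.vstack(cv2.findContours(g,cv2.RETR_EXTERNAL,cv2.CHAIN_APPROX_NONE)[0])[:,0].astype(float)
for z in(.128,.145):
    x=np.array([220.,219.5])
    for _ in range(4):
        d=np.hypot(*(k-x[:2]).T);hp=np.array(proj(t,[*hub,z]))
        q=k[(d<16)&(d>8)&((k-x[:2])@(hp-x[:2])<0)]
        x=np.linalg.lstsq(np.c_[2*q,np.ones(len(q))],(q**2).sum(1),rcond=None)[0]
    P=plane(t,x[0],x[1],z);e=P[:2]-hub
    print(z,x[:2],"rad",np.sqrt(x[2]+x[0]**2+x[1]**2),len(q),"r",np.hypot(*e),"theta",np.arctan2(e[1],e[0])%(2*np.pi)-f)
```

```text
[0.43456907 0.29475321 0.19877012] [ 0.00390093 -0.92566612  0.0990196 ]
0.128 [221.95683922 221.67717716] rad 11.761561210614273 33 r 0.08570087040015496 theta -1.0793091674639061
0.145 [222.05236918 221.63271304] rad 11.840154425631122 34 r 0.0855461723529327 theta -1.0623523030634239
```

Both pushes ended at about -1.08. To be certain, I'll push again with the tip seated on the floor, see whether it stops rigidly, and lift out with the push kept on so nothing can drag the lever back.

```bash
python3 go.py .5025 .0444 .13 90
```

```text
t 25.07 [0.4346 0.2941 0.1986] F [ 0.9 -0.1  0.5] w 0.003 az 89.8 q [ 0.55 -0.02  1.93 -0.    1.23 -1.02]
[-0.275, -0.998, 0.275] [-0.0, 0.0, -0.005]
```

Call:
play_rows([
  [[-0.04,-0.14,0],[0,0,0]],
  [[-0.08,-0.28,0],[0,0,0]],
  [[-0.12,-0.42,0],[0,0,0]],
  [[-0.16,-0.56,0],[0,0,0]],
  [[-0.2,-0.7,0],[0,0,0]],
  [[-0.24,-0.85,0],[0,0,0]],
  [[-0.27,-0.97,0],[0,0,0]],
  [[-0.275,-0.998,0],[0,0,0]],
  [[-0.275,-0.998,0.08],[0,0,0]],
  [[-0.275,-0.998,0.17],[0,0,0]],
  [[-0.275,-0.998,0.26],[0,0,0]],
  [[-0.275,-0.998,0.26],[0,0,0]],
  [[-0.275,-0.998,0.26],[0,0,0]],
])

```text
time: 26.15
tool_pos: [0.5006, 0.044, 0.1322]
tcp_rot: [-0.009, -3.138, 0.0]
wrist_force: [0.1, 0.3, 1.1]
width: 0.002
grip_force: 0.0
```

```bash
python3 go.py .5025 .0444 .088 90
```

```text
t 26.15 [0.5006 0.044  0.1322] F [0.1 0.3 1.1] w 0.002 az 89.7 q [ 0.04 -0.    2.04  0.    1.11 -1.53]
[-0.008, 0.002, 0.177] [-0.0, -0.004, -0.007]
```

Call:
play_rows([
  [[-0.006,0.002,0.05],[0,0,0]],
  [[-0.006,0.002,0.1],[0,0,0]],
  [[-0.006,0.002,0.15],[0,0,0]],
  [[-0.006,0.002,0.17],[0,0,0]],
  [[-0.006,0.002,0.178],[0,0,0]],
  [[-0.006,0.002,0.178],[0,0,0]],
  [[-0.006,0.002,0.178],[0,0,0]],
])

```text
time: 26.73
tool_pos: [0.5041, 0.0453, 0.0892]
tcp_rot: [0.006, 3.141, -0.0]
wrist_force: [-1.3, 0.5, 1.3]
width: 0.001
grip_force: 0.6
```

```bash
python3 arc.py -1.1 -1.31 -.04
```

```text
t 26.73 [0.5041 0.0453 0.0892] F [-1.3  0.5  1.3] theta -1.106 r 0.0851
-1.1 [np.float64(0.001), np.float64(-0.002)]
-1.14 [np.float64(-0.009), np.float64(0.007)]
-1.18 [np.float64(-0.02), np.float64(0.015)]
-1.22 [np.float64(-0.031), np.float64(0.023)]
-1.26 [np.float64(-0.043), np.float64(0.03)]
-1.3 [np.float64(-0.054), np.float64(0.037)]
```

Light floor contact. Pressing a few millimetres more and pushing clockwise.

Call:
play_rows([
  [[0,0,0.008],[0,0,0]],
  [[-0.009,0.007,0.01],[0,0,0]],
  [[-0.015,0.011,0.01],[0,0,0]],
  [[-0.02,0.015,0.01],[0,0,0]],
  [[-0.025,0.019,0.01],[0,0,0]],
  [[-0.031,0.023,0.01],[0,0,0]],
  [[-0.031,0.023,0.01],[0,0,0]],
  [[-0.031,0.023,0.01],[0,0,0]],
])

```text
time: 27.4
tool_pos: [0.5121, 0.0505, 0.0877]
tcp_rot: [0.006, 3.141, -0.001]
wrist_force: [-3.5, -2.4, 7.5]
width: -0.001
grip_force: 3.4
```

Call:
play_rows([
  [[-0.006,0.004,0],[0,0,0]],
  [[-0.012,0.007,0],[0,0,0]],
  [[-0.012,0.007,0],[0,0,0]],
  [[-0.012,0.007,0],[0,0,0]],
])

```text
time: 27.73
tool_pos: [0.5145, 0.052, 0.0876]
tcp_rot: [-0.005, -3.141, 0.002]
wrist_force: [-4.8, -2.4, 8.0]
width: -0.001
grip_force: 4.6
```

```bash
python3 arc.py -1.15 -1.2 -.1;python3 - <<'E'
from h import *
from workcell import cams
c=cams.read_camera("scene");np.savez("sl.npz",**c)
a=c["image"][140:210,220:290];cv2.imwrite("pics/s7.png",cv2.resize(a[:,:,::-1],(560,560),interpolation=cv2.INTER_CUBIC))
hub=np.array([.5593,-.0195])
for th in(-1.08,-1.15,-1.25):
    az=np.pi+.241+th;print(th,((proj(c,[*(hub+.085*np.array([np.cos(az),np.sin(az)])),.124+.004])-[220,140])*8).round(0))
E
```

```text
t 27.73 [0.5145 0.052  0.0876] F [-4.8 -2.4  8. ] theta -1.252 r 0.0844
-1.15 [np.float64(0.03), np.float64(-0.018)]
-1.08 [296. 226.]
-1.15 [312. 231.]
-1.25 [333. 240.]
```

View pics/s7.png

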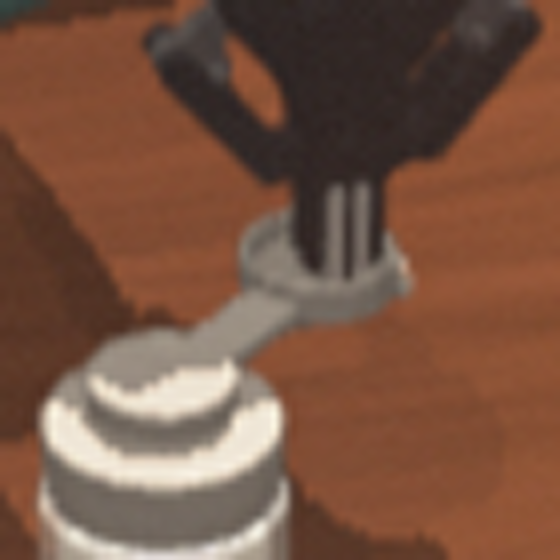

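Under load the cup's centre is at (322,265), matching -1.15 or slightly past. So the push does reach the stop, and the return comes on retreat. This time I'm lifting straight up with the push still on.

Call:
play_rows([
  [[0,0,-0.008],[0,0,0]],
  [[0,0,-0.016],[0,0,0]],
  [[0,0,-0.03],[0,0,0]],
  [[0,0,-0.045],[0,0,0]],
  [[0,0,-0.06],[0,0,0]],
  [[0,0,-0.09],[0,0,0]],
  [[0,0,-0.16],[0,0,0]],
  [[0,0,-0.28],[0,0,0]],
  [[0,0,-0.4],[0,0,0]],
  [[0.05,0.08,-0.45],[0,0,0]],
  [[0.2,0.22,-0.45],[0,0,0]],
  [[0.3,0.35,-0.45],[0,0,0]],
  [[0.35,0.5,-0.45],[0,0,0]],
  [[0.35,0.65,-0.45],[0,0,0]],
  [[0.35,0.8,-0.45],[0,0,0]],
  [[0.35,0.95,-0.45],[0,0,0]],
  [[0.35,0.95,-0.45],[0,0,0]],
  [[0.35,0.95,-0.45],[0,0,0]],
])

```text
time: 29.28
tool_pos: [0.4282, 0.293, 0.1998]
tcp_rot: [-0.0, 3.14, 0.002]
wrist_force: [-0.2, -0.3, 1.0]
width: -0.002
grip_force: 0.0
```

```bash
cat > fin.py <<'E'
from h import *
from workcell import cams,bot
print(bot.read_state()["time"],bot.read_state()["tool_pos"])
f=np.pi+.241;hub=np.array([.5593,-.0195])
t=cams.read_camera("top")
g=cv2.inRange(t["image"],(110,110,100),(255,255,255))
k=np.vstack(cv2.findContours(g,cv2.RETR_EXTERNAL,cv2.CHAIN_APPROX_NONE)[0])[:,0].astype(float)
for z in(.128,):
    x=np.array([220.,219.5])
    for _ in range(4):
        d=np.hypot(*(k-x[:2]).T);hp=np.array(proj(t,[*hub,z]))
        q=k[(d<16)&(d>8)&((k-x[:2])@(hp-x[:2])<0)]
        x=np.linalg.lstsq(np.c_[2*q,np.ones(len(q))],(q**2).sum(1),rcond=None)[0]
    P=plane(t,x[0],x[1],z);e=P[:2]-hub
    print(z,x[:2],"r",np.hypot(*e),"theta",np.arctan2(e[1],e[0])%(2*np.pi)-f)
# rightmost cup column, scene: load vs now vs start
for n,c in(("load",dict(np.load("sl.npz"))),("now",cams.read_camera("scene")),("start",dict(np.load("scene0.npz")))):
    h=cv2.cvtColor(c["image"],cv2.COLOR_RGB2HSV);m=(h[150:190,235:285,1]<90)&(h[150:190,235:285,2]>60)
    r=[235+np.where(w)[0] for w in m];print(n,[(150+i,int(w.min()),int(w.max())) for i,w in enumerate(r) if len(w)][::3])
E
python3 fin.py
```

```text
29.2833 [0.42821475 0.29295467 0.1998139 ]
0.128 [222.43122555 221.57682036] r 0.08479939119189152 theta -1.0735679101346527
load [(150, 247, 247), (162, 256, 265), (165, 260, 266), (168, 251, 266), (171, 250, 269), (174, 250, 270), (177, 249, 268), (180, 245, 258), (183, 235, 252), (186, 235, 250), (189, 235, 254)]
now [(164, 252, 261), (167, 248, 266), (170, 247, 267), (173, 248, 270), (176, 247, 270), (179, 243, 261), (182, 235, 251), (185, 235, 249), (188, 235, 253)]
start [(160, 259, 265), (163, 253, 271), (166, 252, 272), (169, 253, 271), (172, 248, 270), (175, 235, 270), (178, 235, 265), (181, 235, 255), (184, 235, 248), (187, 235, 252)]
```

The cup's edge sits at the same pixels loaded and unloaded, after three pushes. So the lever rests against its hard stop, and the offset is within camera bias. The lever is locked down, the jar is on the coaster and the arm is clear, so I'm handing in.

```bash
python3 -c "
from workcell import bot
print(bot.finish_job())"
```

```text
the job is handed in; nothing more can be done
None
```

The job is handed in, with no verdict shown: the jar stands upright on the coaster and the lever is locked down at what felt like its clockwise stop, though the top camera put it at about -1.08 rad rather than the stated -1.15.

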